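Set the running clearance of a board holder's end cap

TASK

On the circuit-board holder, screw the large knurled end cap on top of the column down (clockwise from above) until it bottoms out, then back it off a quarter turn so that the head keeps its running clearance. Finish while still gripping the cap there, so that it cannot turn before the thread lock sets. Leave the holder's small clamp nut and the screwdriver, jar and parts tray alone.

Things in the scene. Friction and masses are not known exactly. Their poses are not given: they have to be found in the camera images.
- holder: Circuit-board holder fixed to the bench; origin on the bench under its column axis, z up. Grey base 150 x 200 mm, aluminium column, head bar 34 x 270 mm along y (top at z = 74 mm), green board held to its +x (parts up to z = 83 mm, 36 mm and more from the axis). A round shoulder, 48 mm in diameter, top at z = 90 mm, is what the cap bottoms out on.
- cap: The large knurled end cap: black upright cylinder 42 mm in diameter, 34 mm tall, on the column axis, the highest and largest round part, already started on its thread. Origin at the centre of its underside (z = 90 mm when bottomed out), z up, x along the thin white index line on its top, from centre to rim. Grip it from above at any yaw.
- cap_grip (a point): Point on the axis of the cap, 21 mm above its underside (13 mm below its top): a good TCP place for gripping it. Fingers are free all round here.
- cap_turn (a joint): Turn of the cap on its right-hand thread, rad: 0 is bottomed out against the shoulder (a hard stop), growing as it is unscrewed (counter-clockwise from above); a quarter turn is 1.571. It rises 4 mm a turn, starts between about 2.2 and 4.6 and cannot come off (stop at 9). It stays where it is left; turning it takes about 0.06 N m.
- nut_rim (a point): Point on the rim of the small knurled clamp nut (black, 24 mm in diameter, 16 mm tall with a short screw end 5 mm above it, top at z = 95 mm), which stands on the head bar 119 mm from the cap along the holder's +y. It turns easily; leave it alone.
- driver: Loose screwdriver with a black handle lying on the bench on the +y side of the holder; leave alone.
- jar: Loose white jar with a metal lid, 52 mm in diameter, 65 mm tall, standing on the robot side of the holder; origin at the centre of its underside; leave alone.
- tray: Loose grey parts tray 90 x 120 x 30 mm with four compartments on the bench on the -y side of the holder; origin at the centre of its underside; leave alone.

How it is judged:
By the outcome, as a careful person would: the job done as asked, in the order asked, and still so for the second after the job is handed in, while the arm keeps its last pose, push and grip.
It also fails if it takes over 54 s, if anything falls off the work surface, if the arm or the gripper's body presses on something with over 40 N, if the wrist force passes 120 N, or if a joint passes its speed limit or range.

ROBOT

A 7-joint arm with a two-finger parallel gripper is mounted at the origin on the work surface. World frame = base frame: x ahead of the robot, y to its left, z up, the work surface at z = 0. Lengths are in m, angles in rad, forces in N, time in s.
With the tool pointing down it reaches from about 0.375 to 0.925 m from the base axis. Payload 3.1 kg.
Tool frame: the origin (TCP) lies between the finger pads, 19 mm behind the fingertips; this is the grasp point; z points along the fingers, y is the line along which they close (so a half turn about z gives the same grasp; the last joint's range is limited). The gripper opens to 85 mm and grips with 20 to 120 N. Pads are 22 mm wide; open, the fingers measure 114 mm over their backs; the gripper's body (76 mm by 85 mm) begins 54 mm behind the grasp point. The pads swing forward as they close: fully open they stand 13 mm farther back than shut.
Start: joints at [1.104, 0.383, 0.044, 1.598, -0.018, 1.161, -0.05], TCP at [0.234, -0.606, 0.25] pointing down, gripper open.
Joint ranges: [-2.61, 2.61], [-0.41, 2.15], [-1.48, 1.57], [0, 2.5], [-1.57, 4.71], [0.05, 1.97], [-2.85, 2.85]. Speed limits (rad/s): [2.79, 2.79, 3.14, 3.14, 3.14, 3.14, 3.14].

INTERFACE

Orientations are given as a unit quaternion [x, y, z, w].
In Python, from bench import move_ptp, movel, move_j, move_gripper, pause, inverse_kinematics, read_camera, camera_params, MotionError, sign_off, look_for, tip_of, read_time_s, read_qpos, read_joint_vel, read_effort, read_eef_pos, read_tcp_rot, read_ft_force, read_ft_torque, read_finger_gap, read_grasp_force gives the robot as it stands. Calls block until the motion is done:
- move_ptp(position, orientation): joint-space move of the TCP to a pose.
- movel(position, orientation=None, speed=0.15): straight line of the TCP; orientation=None keeps the orientation; speed is the mean speed in m/s.
- move_j(angles): joint-space move.
- move_gripper(opening, effort=None): finger opening in m; effort is the grip in N (None keeps the last); returns when the fingers have stopped.
- pause(seconds).
- inverse_kinematics(position, orientation): joint angles nearest the present ones, or None.
- read_camera(name): name is "scene" or "top" or "wrist"; returns the picture (480x640x3 uint8, red, green, blue); there is no depth.
- camera_params(name): a dict with "K" (3x3 intrinsics, pixels), "camera_from_world" (4x4, takes a point from world to camera coordinates). Camera axes: x right, y down, z forward; pixel columns grow to the right and rows downward; lengths in m; the calibration is good to about 2 mm. A picture is of the moment at which its call begins: read the wrist's pose just before it. camera_params takes no time and is no camera call; for the wrist camera it gives the pose at the moment of the call.
A pose or a line that the arm cannot do raises MotionError and nothing moves.
- sign_off(): hands the job in; it is judged then, once.
Trained networks look in the newest picture that a camera, given by its name, has taken for a name from the list of things; names that differ only in an ending like _2 or _b are one class to them, and where a whole thing is asked for, a point or a joint stands for the part that bears it (a point fixed in the world has none). Each returns a list of dicts, best first, with "confidence" (0 to 1); they miss things now and then, are a little off and sometimes report something else, mostly with a low value. They report only what shows in the picture. A call takes as long as a camera call.
- look_for(camera, name): "at" ([column, row] in pixels, amid what is visible of it).
- tip_of(camera, name): "at" ([column, row] in pixels: a listed point, or the origin of a listed thing).
Readings, each from a call of its own:
- read_time_s(): time.
- read_qpos(): joint angles.
- read_joint_vel(): joint speeds.
- read_effort(): joint torques, N m.
- read_eef_pos(): TCP position.
- read_tcp_rot(): TCP orientation.
- read_ft_force(): force on the tool from outside, world axes, zero at the start.
- read_ft_torque(): the same for the moment, N m.
- read_finger_gap(): finger opening in m.
- read_grasp_force(): force on a finger pad.
Only numpy, scipy, OpenCV 4.12 (cv2) and the standard library are available. Lean on these libraries where they do the work, as an engineer would, in place of code of your own. Each camera call takes 0.05 s, during which the arm holds its last target. There are 200 camera calls.

## Working session

There is one attempt and no reset: what is moved stays moved. The work goes in short steps, each a Python script; the robot and the scene stay as the last script left them, time stands still between calls to the robot, and variables do not carry over. Pictures are saved under pics/ and viewed, at most 10 in all, crops included, and the job is handed in when it is done.

```bash
ls; mkdir -p pics
python3 - <<'E'
from bench import *
import cv2,numpy as np
for c in ["scene","top"]:
    im=read_camera(c); cv2.imwrite(f"pics/{c}0.png",im[:,:,::-1])
    P=camera_params(c); print(c,np.round(P["K"],1).tolist(),np.round(P["camera_from_world"],4).tolist())
    for n in ["cap","cap_grip","nut_rim","holder","jar","tray","driver"]:
        print(n,"L",look_for(c,n)[:2],"T",tip_of(c,n)[:2])
print(read_time_s(),read_tcp_rot(),read_qpos())
E
```

```text
pics
scene [[578.9, 0.0, 322.6], [0.0, 578.9, 241.6], [0.0, 0.0, 1.0]] [[-0.3345, 0.9423, -0.0142, 0.1583], [0.801, 0.2764, -0.531, -0.4069], [-0.4965, -0.189, -0.8472, 1.4398], [0.0, 0.0, 0.0, 1.0]]
cap L [{'at': [290.4, 210.9], 'confidence': 0.56}] T [{'at': [291.1, 218.5], 'confidence': 0.7}]
cap_grip L [{'at': [289.5, 212.8], 'confidence': 0.87}] T [{'at': [286.2, 211.4], 'confidence': 0.8}, {'at': [224.3, 181.9], 'confidence': 0.59}]
nut_rim L [{'at': [329.0, 258.1], 'confidence': 0.69}] T [{'at': [324.4, 257.9], 'confidence': 0.5}]
holder L [{'at': [274.1, 245.4], 'confidence': 0.93}] T [{'at': [292.7, 244.8], 'confidence': 0.59}]
jar L [{'at': [350.6, 229.2], 'confidence': 0.9}, {'at': [287.9, 211.5], 'confidence': 0.34}] T [{'at': [349.0, 239.0], 'confidence': 0.94}]
tray L [{'at': [217.2, 175.8], 'confidence': 0.96}] T [{'at': [224.1, 185.7], 'confidence': 0.85}]
driver L [{'at': [398.0, 285.3], 'confidence': 0.82}] T [{'at': [385.4, 298.5], 'confidence': 0.95}]
top [[461.8, 0.0, 316.5], [0.0, 461.8, 232.3], [0.0, 0.0, 1.0]] [[-0.0085, -0.9997, -0.0223, 0.0624], [-0.996, 0.0
[... 279 characters left out ...]
[{'at': [370.9, 257.1], 'confidence': 0.93}]
nut_rim L [{'at': [314.5, 230.7], 'confidence': 0.45}] T []
holder L [{'at': [374.5, 235.1], 'confidence': 0.91}] T [{'at': [362.6, 258.7], 'confidence': 0.95}]
jar L [{'at': [317.8, 287.8], 'confidence': 0.58}] T [{'at': [316.9, 286.8], 'confidence': 0.74}]
tray L [{'at': [471.7, 306.9], 'confidence': 0.98}] T [{'at': [468.0, 308.2], 'confidence': 0.78}]
driver L [{'at': [253.4, 256.4], 'confidence': 0.94}] T [{'at': [264.8, 231.8], 'confidence': 0.86}, {'at': [363.9, 258.6], 'confidence': 0.38}]
1.5 [9.83044322e-01 1.83368099e-01 1.02115309e-05 9.48731317e-06] [ 1.10422714  0.38287866  0.04390107  1.5978604  -0.01789182  1.16122269
 -0.04989499]
```

```bash
cat > h.py <<'E'
from bench import *
import cv2,numpy as np
from scipy.spatial.transform import Rotation as R
def proj(c,p,P=None):
    P=P or camera_params(c); q=P["camera_from_world"]@np.append(p,1); u=P["K"]@q[:3]; return u[:2]/u[2]
def at_z(c,px,z,P=None):
    P=P or camera_params(c); T=np.linalg.inv(P["camera_from_world"]); d=T[:3,:3]@np.linalg.inv(P["K"])@[*px,1]
    o=T[:3,3]; return o+d*(z-o[2])/d[2]
def quat(a):  # tool down, tool y axis (closing line) at world yaw a
    y=np.array([np.cos(a),np.sin(a),0]); z=np.array([0,0,-1.]); return R.from_matrix(np.c_[np.cross(y,z),y,z]).as_quat()
E
python3 - <<'E'
from h import *
a=cv2.imread("pics/scene0.png")[130:330,160:430]; b=cv2.imread("pics/top0.png")[150:350,220:490]
cv2.imwrite("pics/c0.png",np.vstack([cv2.resize(a,None,fx=1.5,fy=1.5,interpolation=2),cv2.resize(b,None,fx=1.5,fy=1.5,interpolation=2)]))
for c,p in [("scene",(286.2,211.4)),("top",(370.9,257.1)),("scene",(289.5,212.8))]: print("cap_grip",c,at_z(c,p,.113))
print("cap",at_z("scene",(291.1,218.5),.092),at_z("top",(370.6,261.1),.092))
print("hold",at_z("scene",(292.7,244.8),0),at_z("top",(362.6,258.7),0))
print("nut",at_z("scene",(329,258.1),.085),at_z("top",(314.5,230.7),.085))
print("jar",at_z("scene",(349,239),0),at_z("top",(316.9,286.8),0))
from bench import *
y=R.from_quat(read_tcp_rot()).as_matrix(); print(y)
E
```

```text
cap_grip scene [ 0.52948559 -0.05111505  0.113     ]
cap_grip top [ 0.534471   -0.04262048  0.113     ]
cap_grip scene [ 0.53045778 -0.04406002  0.113     ]
cap [ 0.52860362 -0.04290753  0.092     ] [ 0.52782206 -0.04393275  0.092     ]
hold [ 0.53142236 -0.04425105  0.        ] [ 0.5352173  -0.03640907  0.        ]
nut [0.58399701 0.05314199 0.085     ] [0.58587053 0.05930271 0.085     ]
jar [0.48053785 0.06019399 0.        ] [0.47886685 0.05753949 0.        ]
[[ 9.32752280e-01  3.60517938e-01  2.35561162e-05]
 [ 3.60517938e-01 -9.32752280e-01 -1.49079607e-05]
 [ 1.65974338e-05  2.23978367e-05 -1.00000000e+00]]
```

View pics/c0.png

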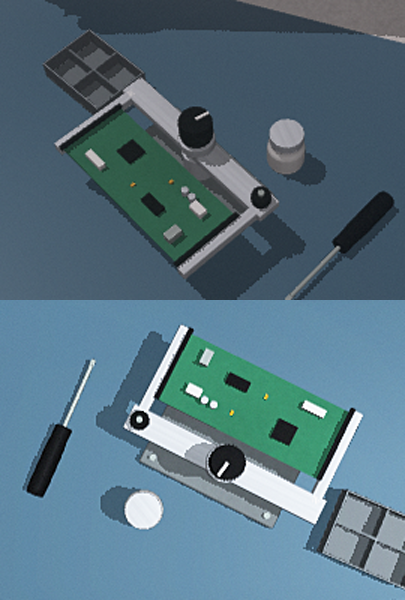

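Run:
```python
from h import *
p=[.53,-.044,.23]
for d in range(-180,180,30):
    q=inverse_kinematics(p,quat(np.radians(d))); print(d,None if q is None else np.round(q,2).tolist())
```

```text
-180 [-1.09, 0.53, 1.4, 1.94, -0.57, 1.16, -2.61]
-150 [0.31, 0.2, -0.34, 1.89, 0.08, 1.06, -2.68]
-120 [0.36, 0.21, -0.39, 1.89, 0.09, 1.07, -2.16]
-90 [0.39, 0.21, -0.43, 1.88, 0.1, 1.07, -1.65]
-60 [0.43, 0.22, -0.47, 1.88, 0.11, 1.07, -1.14]
-30 [0.46, 0.22, -0.51, 1.88, 0.12, 1.07, -0.62]
0 [0.5, 0.23, -0.55, 1.88, 0.13, 1.07, -0.11]
30 [0.54, 0.23, -0.59, 1.88, 0.15, 1.07, 0.41]
60 [0.56, 0.24, -0.62, 1.88, 0.16, 1.08, 0.92]
90 [0.63, 0.25, -0.71, 1.87, 0.19, 1.08, 1.42]
120 [1.02, 0.45, -1.23, 1.86, 0.46, 1.16, 1.73]
150 [1.02, 0.45, -1.23, 1.86, 0.46, 1.16, 2.25]
```

Run:
```python
from h import *
q=np.array(inverse_kinematics([.53,-.044,.25],quat(0))); q[6]=2.70
t=read_time_s(); move_j(q); print(read_time_s()-t, read_eef_pos(), R.from_quat(read_tcp_rot()).as_matrix()[:,1])
P=camera_params("wrist"); im=read_camera("wrist"); cv2.imwrite("pics/w0.png",im[:,:,::-1])
print("P",proj("wrist",[.53,-.044,.126],P))
for n in ["cap","cap_grip"]:
    for f in (look_for,tip_of):
        for r in f("wrist",n)[:2]: print(n,f.__name__,r,at_z("wrist",r["at"],{"cap":.092,"cap_grip":.113}[n] if f is tip_of else .115,P))
print(look_for("wrist","nut_rim")[:1],look_for("wrist","holder")[:1],read_ft_force(),read_ft_torque())
```

```text
2.3417 [ 0.53004159 -0.04508239  0.24998925] [-9.39526733e-01  3.42475535e-01 -1.62800210e-04]
P [315.03958945 237.33317859]
cap call {'at': [310.7, 236.4], 'confidence': 0.72} [ 0.53375955 -0.04300521  0.115     ]
cap call {'at': [313.8, 230.0], 'confidence': 0.71} [ 0.53190394 -0.04150479  0.092     ]
cap_grip call {'at': [312.7, 237.4], 'confidence': 0.82} [ 0.53263276 -0.04177882  0.115     ]
cap_grip call {'at': [313.5, 238.1], 'confidence': 0.91} [ 0.53244997 -0.04056731  0.113     ]
[{'at': [294.7, 356.1], 'confidence': 0.58}] [{'at': [370.9, 390.4], 'confidence': 0.34}] [ 0.78942845 -0.22406499 -1.15075302] [ 0.03081462 -0.00940225 -0.00495624]
```

View pics/w0.png

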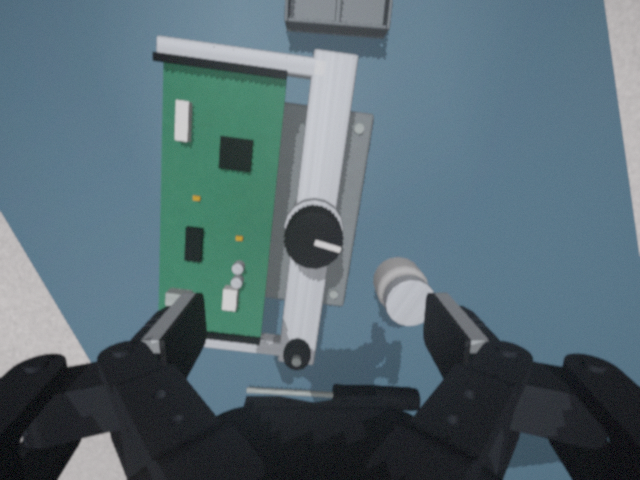

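Run:
```python
from h import *
P=camera_params("wrist")
for c,f,ctr,r in [("wrist","pics/w0.png",(314,237),30),("top","pics/top0.png",(371,258),13)]:
    g=cv2.imread(f).max(axis=2); m=(g<60).astype(np.uint8)
    n,l,s,ce=cv2.connectedComponentsWithStats(m); k=l[ctr[1]-4,ctr[0]-4]; print(c,s[k],ce[k])
    cn=max(cv2.findContours((l==k).astype(np.uint8),0,1)[0],key=cv2.contourArea); (x,y),rr=cv2.minEnclosingCircle(cn); h=cv2.fitEllipse(cv2.convexHull(cn)); print((x,y),rr,h)
    for z in (.109,.126): print(z,at_z(c,h[0],z))
    e=proj(c,[.532,-.043,.126]);print("px of 21mm",np.linalg.norm(proj(c,[.553,-.043,.126])-e))
```

```text
wrist [ 285  207   57   60 2334] [311.42544987 235.82305056]
(313.1909484863281, 236.48687744140625) 29.94042205810547 ((313.0655517578125, 236.8590850830078), (56.15567398071289, 59.839908599853516), 177.89866638183594)
0.109 [ 0.53276267 -0.03973855  0.109     ]
0.126 [ 0.5311607  -0.04396914  0.126     ]
px of 21mm 29.247865806276227
top [359 246  25  24 412] [371.19417476 257.30825243]
(370.8897399902344, 257.4909362792969) 12.204028129577637 ((370.9395751953125, 257.6690368652344), (23.216991424560547, 24.343412399291992), 70.15508270263672)
0.109 [ 0.5335785  -0.04305409  0.109     ]
0.126 [ 0.53301894 -0.04143122  0.126     ]
px of 21mm 11.837686066214511
```

Run:
```python
from h import *
move_gripper(.062)
c=np.array([.532,-.0435]); movel([*c,.16]); movel([*c,.1142],speed=.08)
y=R.from_quat(read_tcp_rot()).as_matrix()[:,1]
f0=read_ft_force(); print("free",f0,read_ft_torque(),read_eef_pos(),read_qpos())
move_gripper(.03,20)
print(read_finger_gap(),read_grasp_force())
f=read_ft_force(); print(f-f0,"along y",(f-f0)@y, read_ft_torque(), read_eef_pos(),"y",y,read_time_s())
```

```text
free [-1.13716546  0.34590677  0.37059897] [-0.00325362 -0.01606458 -0.01034978] [ 0.53206568 -0.04336827  0.11402734] [ 0.44713757  0.3853836  -0.51287872  1.96440103  0.2471029   0.85293784
  2.595992  ]
0.041234840078753714 20.365561544895172
[-1.12850883  0.27025401  4.36953256] along y 1.1542821951922548 [ 0.15232954  0.61972263 -0.07045867] [ 0.53192326 -0.04323283  0.11499299] y [-9.40293670e-01  3.40364132e-01  2.67240868e-04] 6.3417
```

```bash
cat >> h.py <<'E'
import json
def qturn(th):
    d=json.load(open("ref.json")); q0,q1=np.array(d["q0"]),np.array(d["q1"])
    q=q0+(q1-q0)*th*.004/(2*np.pi)/.003; q[6]-=th; return q
E
python3 - <<'E'
from h import *
move_gripper(.03,60); print(read_finger_gap(),read_grasp_force(),read_eef_pos(),read_ft_force())
p=read_eef_pos(); qq=read_tcp_rot()
q0=inverse_kinematics(p,qq); q1=inverse_kinematics(p-[0,0,.003],qq); print(np.round(q1-q0,4),np.round(q0-read_qpos(),4))
json.dump(dict(q0=list(map(float,q0)),q1=list(map(float,q1))),open("ref.json","w"))
def rep(th):
    a=read_qpos()[6]; tz=read_ft_torque()[2]; print(f"{th:.2f} act {q0[6]-a:.4f} tz {tz:.3f} e7 {read_effort()[6]:.3f} F",np.round(read_ft_force(),1),np.round(read_eef_pos(),4),round(read_time_s(),2)); return tz
rep(0)
for th in (.3,1.,1.7):
    move_j(qturn(th)); rep(th)
th=1.7
for _ in range(3):
    th+=.08; move_j(qturn(th)); tz=rep(th)
    if abs(tz)>.4: break
E
```

```text
0.040622685325357656 59.64412271976471 [ 0.53194763 -0.04319089  0.11519416] [-3.16181763  1.66029667  5.98601328]
[-0.0017  0.0046  0.0017  0.0016  0.0033 -0.0056 -0.0026] [-0.0001 -0.      0.0002  0.     -0.0001 -0.      0.0001]
0.00 act 0.0001 tz -0.021 e7 0.026 F [-3.2  1.7  6. ] [ 0.5319 -0.0432  0.1152] 6.56
0.30 act 0.2974 tz -0.063 e7 0.003 F [-2.   0.6  1. ] [ 0.5316 -0.043   0.1151] 6.95
1.00 act 0.9982 tz -0.082 e7 0.043 F [-4.5  2.6  4.6] [ 0.5313 -0.0425  0.1146] 7.66
1.70 act 1.6993 tz -0.030 e7 0.054 F [-3.8  2.9  6. ] [ 0.5314 -0.0417  0.1142] 8.37
1.78 act 1.7795 tz -0.040 e7 0.023 F [-4.3  3.8  4.7] [ 0.5314 -0.0417  0.1141] 8.62
1.86 act 1.8596 tz -0.030 e7 0.024 F [-4.1  3.9  4.7] [ 0.5315 -0.0416  0.114 ] 8.87
1.94 act 1.9396 tz -0.098 e7 0.024 F [-4.   3.3  4.6] [ 0.5315 -0.0415  0.114 ] 9.12
```

Run:
```python
from h import *
q0=json.load(open("ref.json"))["q0"]
th=1.94
while th<5.2:
    th+=.08; move_j(qturn(th)); tz=read_ft_torque()[2]; a=q0[6]-read_qpos()[6]
    print(f"{th:.2f} act {a:.4f} tz {tz:.3f} e7 {read_effort()[6]:.3f} F",np.round(read_ft_force(),1),np.round(read_eef_pos(),4))
    if abs(tz)>.45 or abs(th-a)>.05: break
print(read_time_s())
```

```text
2.02 act 2.0197 tz 0.007 e7 0.024 F [-4.8  3.9  4.8] [ 0.5315 -0.0415  0.1139]
2.10 act 2.0997 tz -0.058 e7 0.024 F [-4.4  3.4  4.6] [ 0.5316 -0.0415  0.1139]
2.18 act 2.1798 tz -0.051 e7 0.024 F [-4.   4.   4.7] [ 0.5317 -0.0414  0.1139]
2.26 act 2.2598 tz -0.066 e7 0.025 F [-4.1  3.6  4.8] [ 0.5318 -0.0413  0.1138]
2.34 act 2.3399 tz -0.058 e7 0.025 F [-3.5  4.8  3.8] [ 0.5318 -0.0413  0.1138]
2.42 act 2.4199 tz -0.038 e7 0.025 F [-3.1  4.5  3.8] [ 0.5319 -0.0413  0.1137]
2.50 act 2.5000 tz -0.051 e7 0.025 F [-3.3  3.8  3.3] [ 0.532  -0.0413  0.1137]
2.58 act 2.5794 tz -0.023 e7 0.023 F [-3.7  4.5  3.9] [ 0.5321 -0.0412  0.1136]
2.66 act 2.6595 tz -0.075 e7 0.025 F [-2.8  4.9  3.6] [ 0.5322 -0.0412  0.1136]
2.74 act 2.7390 tz -0.061 e7 0.023 F [-1.7  4.7  3. ] [ 0.5322 -0.0412  0.1135]
2.82 act 2.8190 tz -0.048 e7 0.025 F [-2.3  4.4  2.1] [ 0.5323 -0.0412  0.1135]
2.90 act 2.8990 tz -0.059 e7 0.026 F [-2.2  4.4  1.9] [ 0.5324 -0.0412  0.1134]
2.98 act 2.9780 tz 0.140 e7 -0.182 F [-2.2  4.8  2.3] [ 0.5325 -0.0412  0.1134]
3.06 act 3.0555 tz 1.329 e7 -1.332 F [-2.3  3.1  2.3] [ 0.5324 -0.0419  0.1134]
12.6167
```

Run:
```python
from h import *
q0=json.load(open("ref.json"))["q0"]
th=3.06
print("now",q0[6]-read_qpos()[6],read_ft_torque()[2],read_effort()[6],read_finger_gap(),read_grasp_force())
for k in range(9):
    th-=.02; move_j(qturn(th)); e=[(read_ft_torque()[2],read_effort()[6],pause(.02)) for _ in range(3)]
    print(f"{th:.2f} act {q0[6]-read_qpos()[6]:.4f}",np.round(np.mean([x[:2] for x in e],0),3))
print(read_time_s())
P=camera_params("top"); cv2.imwrite("pics/t1.png",read_camera("top")[:,:,::-1])
```

```text
now 3.0555401691671187 1.3289568027977536 -1.3320237770676613 0.04038939266791606 60.35350799560547
3.04 act 3.0393 [ 1.011 -0.984]
3.02 act 3.0207 [ 0.564 -0.543]
3.00 act 3.0022 [ 0.107 -0.1  ]
2.98 act 2.9823 [ 0.038 -0.053]
2.96 act 2.9623 [ 0.046 -0.051]
2.94 act 2.9423 [ 0.022 -0.051]
2.92 act 2.9223 [ 0.062 -0.051]
2.90 act 2.9023 [ 0.033 -0.051]
2.88 act 2.8823 [ 0.048 -0.051]
15.3167
```

Run:
```python
from h import *
q0=json.load(open("ref.json"))["q0"]
a=read_camera("wrist")
for th in (2.4,1.9,1.4265):
    move_j(qturn(th)); print(f"{th:.3f} act {q0[6]-read_qpos()[6]:.4f}",read_effort()[6],read_ft_torque()[2],np.round(read_ft_force(),1))
pause(.3); b=read_camera("wrist"); print(q0[6]-read_qpos()[6],read_eef_pos(),read_grasp_force(),read_finger_gap(),read_time_s())
cv2.imwrite("pics/w1.png",np.vstack([cv2.resize(x[:,:,::-1],(400,300)) for x in (a,b)]))
cv2.imwrite("pics/w1a.png",a[:,:,::-1]);cv2.imwrite("pics/w1b.png",b[:,:,::-1]);cv2.imwrite("pics/t2.png",read_camera("top")[:,:,::-1])
```

```text
2.400 act 2.4019 -0.04059371771290898 0.06607268495066877 [-1.7  5.8  3.7]
1.900 act 1.9016 -0.042577487183734775 0.05436811200687214 [-3.   5.   3.8]
1.427 act 1.4279 -0.04136480041779578 0.07703249542022901 [-2.7  4.3  3.1]
1.4279405382988475 [ 0.53194433 -0.04226518  0.11440001] 60.49906611442566 0.040473446265894976 17.375
```

View pics/w1.png

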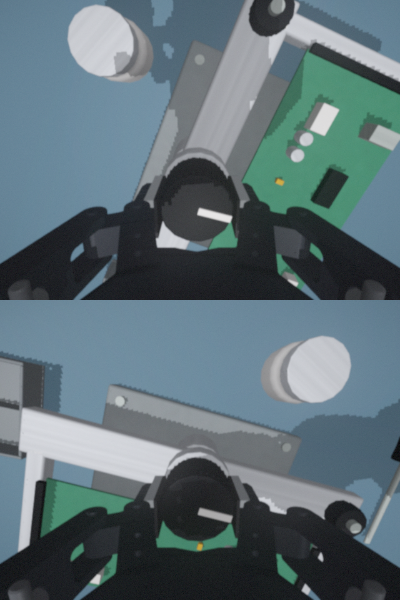

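The index line sits at the same angle in the gripper view before and after the back-off (about (198,211)→(231,219) in the upper frame, (198,213)→(231,220) in the lower). So the cap followed the grip without slipping. The jar, nut and tray look undisturbed.

```bash
python3 -c "
from bench import *
print(sign_off())"
```

```text
the job is handed in; nothing more can be done
None
```

I screwed the cap down about 3.0 rad to its hard stop, backed it off a quarter turn (1.571 rad) and handed the job in at about 17 s, with the gripper still holding the cap at 60 N.

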